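# Put the third flat case away under the half-shelf of the kit chest

## Task

One of the three matching flat cases is still out on the bench. Raise the lid of the wooden kit chest until its stay locks and holds it, lower the case into the chest and slide it flat into the empty bay under the half-shelf until it is fully home against the back, without rubbing the shelf above it. Then release the stay with its thumb plate and let the lid come down shut; leave the two cases already put away and everything else where it is.

Things in the scene. Friction and masses are not known exactly. Their poses are not given: they have to be found in the camera images.
- chest: low wooden kit chest, fixed to the bench, 232 (x) x 296 (y) mm; origin at the centre of its underside, z up, x towards its back (hinge side), y to its left seen from the front. Walls 8 mm thick, rim 66 mm and inner floor 6 mm above the bench. Inside the front is an open well, x = -108 to 30 mm, y = -140 to 140 mm; behind it the half-shelf; inner face of the back wall at x = 108 mm
- chest_shelf: the half-shelf board in the chest, 78 (x, 30 to 108 mm from the chest's origin) x 280 (y) x 8 mm; origin at the centre of its underside, 40 mm above the bench; a case on the chest floor passes 8 mm below it. Pliers and a bolt lie on it and reach up to 66 mm above the bench
- bay_left (a point): mouth of the left bay: on the chest floor, below the shelf's front edge, in the middle of the bay's width; axes as the chest's. The three bays are 74 mm wide, parted under the shelf only (from 3 mm behind its edge back) by dividers 6 mm thick
- bay_middle (a point): the same for the middle bay (80 mm to the right of bay_left)
- bay_right (a point): the same for the right bay
- lid (a joint): opening of the lid, rad: 0 shut, about 1.40 resting on the locked stay, at most 1.52. The lid is a flat board 232 x 296 x 10 mm, 0.8 kg, on a damped hinge. Its stay, on the chest's right side, locks by itself once the lid has been raised past about 1.45 (raise it to about 1.5) and let go; below that an unheld lid sinks shut slowly
- lid_knob (a point): grip point on the axis of the turned wooden knob in the middle of the lid's front edge: 20 mm diameter, 30 mm long, along chest x when shut; the point lies 26 mm before the lid's edge, 14 mm short of the knob's end. Can be pinched from above with the fingers left and right of it, and turns between them while the lid swings up
- lid_hinge (a point): point on the lid's hinge line, at the chest's back rim in the middle of its width; the line runs along chest y; the knob point goes round it at a radius of 258 mm, 6 mm above its level when shut
- stay_catch (a joint): turn of the stay's spring catch, rad: 0 at rest (locks when the lid is up), 0.42 fully pressed; about 0.25 frees the lid. While the lid rises its stud pushes the catch aside and it snaps back to 0
- thumb_plate (a point): centre of the top of the catch's thumb plate, a steel disc of 26 mm diameter that stands out 56 mm from the chest's right side, 53 mm above the bench. Pressed straight down with 2 to 4 N it goes 20 mm to its stop; hold it down about 1 s, until the lid has begun to sink; the lid then shuts by itself in about 2 s (keep clear of it)
- case_a: the flat green case that is out on the bench, 60 (x) x 85 (y) x 26 mm, plain box, 0.15 kg; origin at the centre of its underside, y along its length. Put away, its length lies along chest x (either way round), its end touches the back wall, its origin 66 mm behind the chest's origin; its front end then stands 6 mm out before the shelf's edge
- case_b: matching flat green case, already home in one of the bays; same size and axes
- case_c: matching flat green case, already home in another bay; same size and axes
- sanding_block: brown sanding block 63 x 114 x 31 mm on the bench; origin under its centre; stays where it is
- pliers: pliers with blue handles lying on the half-shelf; stay there
- wing_bolt: bolt with wing nut lying on the half-shelf; stays there
- glue_bottle: glue bottle 40 x 56 x 176 mm standing on the bench left of the chest; origin under its centre; stays there
- block_plane: small blue block plane 48 x 160 x 73 mm standing on its sole right of the chest; origin under its centre, y along its length; stays where it is
There are look-alikes about, which are no part of the job. What is shaped like the case_a but orange is not meant.

How it is judged (in metres and radians):
On the way, in this order (a step that is already met when the one before it is completed fails the run):
1. the lid stands up on its locked stay, let go (value of joint lid between 1.36 and 1.45 rad and value of joint stay_catch below 0.08 rad and distance between the grasp point and lid_knob above 0.04 m), for 0.2 s.
2. the case is fully home in the empty bay, the lid still up on its stay (value of joint lid above 1.36 rad and value of joint stay_catch below 0.08 rad and x of case_a in the frame of chest between 0.06 and 0.07 m and y of case_a in the frame of chest between -0.1 and 0.1 m and z of case_a in the frame of chest below 0.012 m and angle between the y axis of case_a and the x axis of chest, either way round below 0.15 rad and angle between case_a's own z axis and vertical below 0.08 rad), for 0.2 s.
3. the stay is released at its catch (value of joint stay_catch above 0.18 rad), for 0.05 s.
At the end, for the whole second after the job is handed in: The case lies flat in the free bay within 6 mm of the back wall and within 0.15 rad of the chest's length, at rest; the other two cases have not moved more than 12 mm; the lid is shut to within 0.03 rad (x of case_a in the frame of chest between 0.06 and 0.07 m and y of case_a in the frame of chest between -0.1 and 0.1 m and z of case_a in the frame of chest below 0.012 m and angle between the y axis of case_a and the x axis of chest, either way round below 0.15 rad and angle between case_a's own z axis and vertical below 0.08 rad and value of joint lid below 0.03 rad and linear speed of case_a below 0.02 m/s and distance of each of case_b, case_c from where it was at the start of the episode below 0.012 m); the robot touches nothing.
It fails at once if the case rubs or strikes the shelf with more than 2 N (contact force between case_a and chest_shelf above 2 N).
It fails at once if the case goes under the shelf tilted more than 0.2 rad (x of case_a in the frame of chest above 0 m and z of case_a in the frame of chest below 0.03 m and y of case_a in the frame of chest between -0.13 and 0.13 m and angle between case_a's own z axis and vertical above 0.2 rad).
It fails at once if the case is dropped or flung: faster than 0.6 m/s with no finger on it (linear speed of case_a above 0.6 m/s and contact force between the fingers and case_a below 0.1 N).
It fails at once if a case already put away is moved by more than 12 mm (distance of any of case_b, case_c from where it was at the start of the episode above 0.012 m).
It fails at once if another thing is moved by more than 20 mm (distance of any of sanding_block, pliers, wing_bolt, glue_bottle, block_plane from where it was at the start of the episode above 0.02 m).
It also fails if it takes over 72 s, if anything falls off the work surface, if the arm or the gripper's body presses on something with over 40 N, if the wrist force passes 120 N, or if a joint passes its speed limit or range.

## Robot

A 7-joint arm with a two-finger parallel gripper is mounted at the origin on the work surface; the furniture and walls round the work are solid. World frame = base frame: x ahead of the robot, y to its left, z up, the work surface at z = 0. Lengths are in mm, angles in rad, forces in N, time in s.
With the tool pointing down it reaches from about 400 to 875 mm from the base axis. Payload 4.4 kg.
Tool frame: the origin (TCP) lies at the very end of the fingers, on their centre line; the grasp point (between the pads) lies 19 mm behind it; z points along the fingers, y is the line along which they close (so a half turn about z gives the same grasp; the last joint's range is limited). The gripper opens to 85 mm and grips with 20 to 120 N. Pads are 22 mm wide; open, the fingers measure 114 mm over their backs; the gripper's body (76 mm by 85 mm) begins 54 mm behind the grasp point. The pads swing forward as they close: fully open they stand 13 mm farther back than shut.
Start: joints at [1.253, 0.628, 0.038, 1.517, -0.027, 0.996, -0.02], TCP at [161.974, -629.51, 200.613] pointing down, gripper open.
Joint ranges: [-3.06, 3.06], [-0.37, 2.12], [-1.25, 1.32], [0.18, 2.47], [-1.1, 4.24], [0.23, 1.98], [-2.94, 2.94]. Speed limits (rad/s): [2.57, 2.57, 3.14, 3.14, 3.14, 3.14, 3.14].

## Interface

Orientations are given as [roll, pitch, yaw] about the fixed x, y, z axes, in that order (R = Rz(yaw) Ry(pitch) Rx(roll)).
In Python, from cell import monitor, viewer, workorder gives the robot as it stands.
- The arm moves only by the tool arm_command, never from a script. Its argument "series" is one flat list of numbers, 5 for each row, row after row: the opening in per cent of the stroke, from 0 (shut) to 100 (fully open), then the shift along the tool's x, y, z in cm, then the turn about the tool's z in degrees. In form: [claw, x, y, z, roll, claw, x, y, z, roll, ...]. A call has exactly 5 rows; each row is the pose to reach, as a shift and turn from the pose commanded when the call began, along the tool's axes at that moment; what a row does not reach only later rows make up. A row lasts 1/12 s, in which the tool goes at most 41.7 mm and 7.16 degrees, less where a joint would pass 70% of its speed; a pose out of reach is approached as far as the arm can. A call with a gripper value outside its range is refused whole. The fingers move at their own pace and stop on an object; the grip force is fixed at half the most. Time passes only in rows, so rows that repeat a pose let the fingers close, or fill a call up. It gives the time, the measured TCP pose, the force, the opening and the grip force at its end, in the units of the state.
- monitor.read_state(): the state, without advancing time (a new reading comes with each control period).
- viewer.get_image(name): name is "scene" or "top" or "wrist"; returns (picture, depth): 400x640x3 uint8, red, green, blue; 400x640 float32, mm along the optical axis (not along the pixel's ray), 0 where there is no reading.
- viewer.camera_model(name): a dict with "mtx" (3x3 intrinsics, pixels), "dist_coeffs" ([k1, k2, p1, p2, k3] as OpenCV has them; the pictures are not rectified), "R" (3x3) and "t" (3): a world point X has camera coordinates R X + t. Camera axes: x right, y down, z forward; pixel columns grow to the right and rows downward; lengths in mm; the calibration is good to about 2 mm. A picture is of the moment at which its call begins: read the wrist's pose just before it. camera_model takes no time and is no camera call; for the wrist camera it gives the pose at the moment of the call.
- workorder.finish_job(): hands the job in; it is judged then, once.
The state is a dict: "clock": time; "qpos": joint angles; "qd": joint speeds; "tau": joint torques, N m; "eef_pos": TCP position; "tool_rot": TCP orientation; "force": force on the tool from outside, world axes, zero at the start; "torque": the same for the moment, N m; "width": finger opening in mm; "gripper_force": force on a finger pad.
Only numpy, scipy, OpenCV 4.12 (cv2) and the standard library are available. Lean on these libraries where they do the work, as an engineer would, in place of code of your own. Each camera call takes 0.05 s, during which the arm holds its last target. There are 200 camera calls.

## Working session

There is one attempt and no reset: what is moved stays moved. The work goes in short steps, Python scripts to look and compute and a tool call to move; the robot and the scene stay as the last step left them, time stands still between calls to the robot, and variables do not carry over. Pictures are saved under pics/ and viewed, at most 10 in all, crops included, and the job is handed in when it is done.

Besides the shell and the picture viewer there is one more tool, called as name(argument=value, ...), one argument or row to a line, values as JSON. arm_command: Moves the arm, as the interface text tells. Its arguments: {"type":"object","properties":{"series":{"type":"array","items":{"type":"number"}}},"required":["series"]}

```bash
mkdir -p pics; ls; cat > h.py <<'E'
import numpy as np, cv2
from cell import monitor, viewer, workorder
def grab(n):
    m=viewer.camera_model(n); p,d=viewer.get_image(n); return p,d,m
def cloud(d,m):
    h,w=d.shape; u,v=np.meshgrid(np.arange(w),np.arange(h))
    pts=np.stack([u,v],-1).reshape(-1,1,2).astype(np.float64)
    n=cv2.undistortPoints(pts,np.array(m['mtx']),np.array(m['dist_coeffs'])).reshape(h,w,2)
    c=np.dstack([n[...,0]*d,n[...,1]*d,d])
    return (c-np.array(m['t']).reshape(3))@np.array(m['R'])
def proj(X,m):
    R=cv2.Rodrigues(np.array(m['R']))[0]
    return cv2.projectPoints(np.array(X,float).reshape(-1,1,3),R,np.array(m['t'],float).reshape(3),np.array(m['mtx']),np.array(m['dist_coeffs']))[0].reshape(-1,2)
def save(n,p): cv2.imwrite('pics/'+n+'.png',p[...,::-1])
E
python3 - <<'E'
from h import *
a=grab('top');b=grab('scene')
np.savez('t0.npz',p=a[0],d=a[1],c=cloud(a[1],a[2]),ps=b[0],ds=b[1],cs=cloud(b[1],b[2]))
save('top0',a[0]);save('scene0',b[0])
s=monitor.read_state();print({k:np.round(s[k],3) for k in s})
E
```

```text
pics
{'clock': np.float64(0.1), 'qpos': array([ 1.253,  0.629,  0.038,  1.518, -0.027,  0.996, -0.02 ]), 'qd': array([-0.   , -0.002,  0.   , -0.003,  0.   , -0.002,  0.001]), 'tau': array([ 2.0000e-03, -5.6454e+01,  1.2310e+00, -1.9397e+01,  1.1000e-02,
        5.0000e-03, -0.0000e+00]), 'eef_pos': array([ 161.847, -628.916,  199.788]), 'tool_rot': array([-3.14 ,  0.   ,  0.252]), 'force': array([-0.349,  0.147, -0.492]), 'torque': array([-0.007, -0.027,  0.073]), 'gripper_force': np.float64(0.0), 'width': np.float64(85.231)}
```

View pics/top0.png

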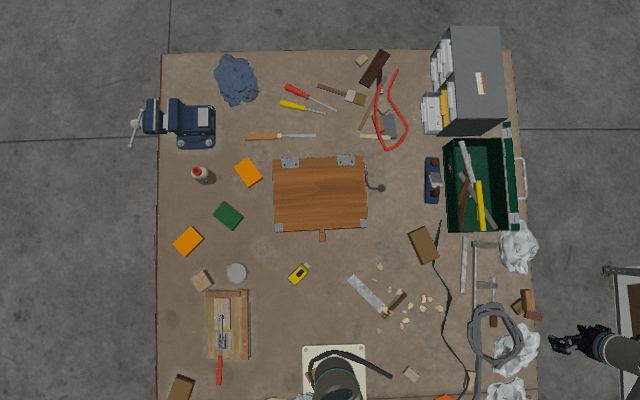

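View pics/scene0.png

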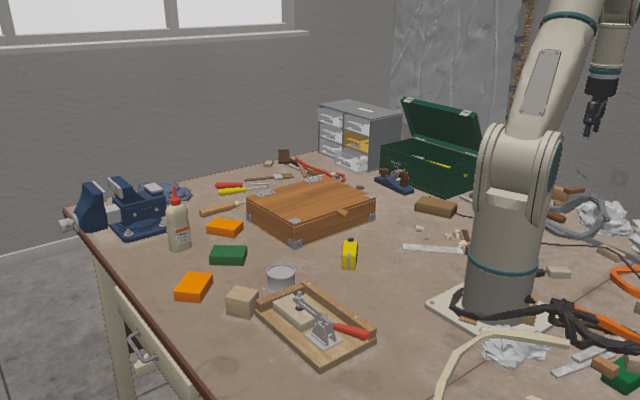

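The top view shows the green case at (228,216). Its look-alikes are the orange boxes at (249,173) and (188,241), plus a green bit at scene (620,375) by the base. The green toolbox at (478,185) is clearly something else. The lid is centred at (320,193), the knob at (322,236), and the thumb plate at (381,188).

```bash
python3 - <<'E'
from h import *
z=np.load('t0.npz');p=z['p'];c=z['c'];d=z['d']
hsv=cv2.cvtColor(p,cv2.COLOR_RGB2HSV)
def rect(mask,name):
    n,l,st,ce=cv2.connectedComponentsWithStats(mask.astype(np.uint8))
    i=1+np.argmax(st[1:,4]);P=c[l==i]; zt=np.percentile(P[:,2],70)
    Q=P[abs(P[:,2]-zt)<6]
    r=cv2.minAreaRect(Q[:,:2].astype(np.float32)); print(name,st[i],np.round(r[0],1),np.round(r[1],1),round(r[2],1),'z',round(zt,1),Q[:,:2].mean(0).round(1)); return l==i
win=lambda x0,x1,y0,y1:(np.arange(640)[None]>=x0)&(np.arange(640)[None]<x1)&(np.arange(400)[:,None]>=y0)&(np.arange(400)[:,None]<y1)
h,s,v=[hsv[...,i].astype(int) for i in range(3)]
rect((h>45)&(h<85)&(s>90)&win(205,250,195,235),'case')
lid=win(265,376,148,236)&(c[...,2]>66)&(c[...,2]<92)
rect(lid,'lid')
print('lid z',np.percentile(c[...,2][lid],[5,50,95]))
rect(win(315,330,233,246)&(c[...,2]>50),'knob')
rect(win(373,390,180,196)&(c[...,2]>40),'plate')
rect(win(402,445,220,270)&(c[...,2]>20),'sand')
rect(win(420,445,150,208)&(c[...,2]>15),'plane')
rect(win(185,215,160,190)&(c[...,2]>20),'glue')
# second view of scene for the case
ps=z['ps'];cs=z['cs'];hs=cv2.cvtColor(ps,cv2.COLOR_RGB2HSV).astype(int)
m=(hs[...,0]>45)&(hs[...,0]<85)&(hs[...,1]>90)&win(200,255,238,270)
Q=cs[m];Q=Q[Q[:,2]>22];print('scene case',len(Q),cv2.minAreaRect(Q[:,:2].astype(np.float32)),np.median(Q[:,2]))
big=cv2.resize(p[130:260,170:450],None,fx=2.8,fy=2.8,interpolation=cv2.INTER_CUBIC);save('crop0',big)
E
```

```text
case [213 202  30  29 459] [530.  335.7] [83.3 58.5] 50.0 z 28.8 [529.5 335.2]
lid [ 272  154   97   82 6764] [583.4  29. ] [255.  301.5] 1.1 z 79.1 [590.1  31.7]
lid z [73.80646531 77.79036888 81.76593269]
knob [319 233   7   9  57] [449.9  29.1] [15.8 25.2] 88.4 z 83.2 [450.2  28.9]
plate [373 184  13   8  64] [ 602.7 -165.4] [23.7 38.6] 22.3 z 55.9 [ 605.7 -168.1]
sand [409 226  31  39 655] [ 415.3 -309.9] [111.4  63.9] 22.4 z 33.9 [ 415.  -309.7]
plane [424 156  19  48 685] [ 637.8 -352. ] [ 35.8 127.6] 78.4 z 49.9 [ 657.6 -352.4]
glue [191 166  24  18 334] [657.5 404.7] [29.  49.6] 12.3 z 123.5 [656.  400.9]
scene case 402 ((43.66839599609375, 610.7813110351562), (87.71370697021484, 1173.284912109375), 60.81224060058594) 25.998705029078817
```

View pics/crop0.png

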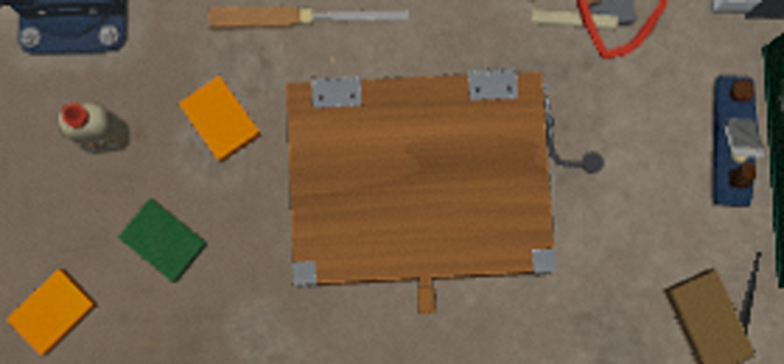

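The green case at (162,240) in the crop is the one on the bench. The measured 83x58 mm at top height 28 matches the description, and both orange look-alikes are rejected. The knob is at about (450,29) and the plate at about (602,-172). I'm moving above the knob for a close look.

arm_command(
  series=[100,3.07,-2.29,0,2.48,100,6.14,-4.58,0,4.96,100,9.21,-6.87,0,7.44,100,12.28,-9.16,0,9.92,100,15.35,-11.45,0,12.4],
)

```text
clock: 0.52
eef_pos: [282.8, -478.6, 200.3]
tool_rot: [-3.141, 0.0, 0.033]
force: [-0.5, -0.6, -0.5]
width: 85.6
gripper_force: 0.0
```

arm_command(
  series=[100,1.88,-3.34,0,0,100,3.76,-6.68,0,0,100,5.64,-10.02,0,0,100,7.52,-13.36,0,0,100,9.4,-16.7,0,0],
)

```text
clock: 0.93
eef_pos: [370.5, -308.3, 200.4]
tool_rot: [-3.141, 0.0, 0.035]
force: [0.4, -0.2, -0.2]
width: 85.5
gripper_force: 0.0
```

arm_command(
  series=[100,1.03,-3.67,0,0,100,2.06,-7.34,0,0,100,3.09,-11.01,0,0,100,4.12,-14.68,0,0,100,5.15,-18.35,0,0],
)

```text
clock: 1.35
eef_pos: [415.0, -123.1, 200.6]
tool_rot: [-3.142, 0.0, 0.035]
force: [-0.0, -0.1, -0.1]
width: 85.6
gripper_force: 0.0
```

arm_command(
  series=[100,0.5,-3.5,0,0,100,1.0,-7,0,0,100,1.5,-10.5,0,0,100,2,-14,0,0,100,2,-14,0,0],
)

```text
clock: 1.77
eef_pos: [430.8, 23.4, 200.6]
tool_rot: [-3.138, -0.001, 0.046]
force: [-0.0, 0.5, -0.2]
width: 85.5
gripper_force: 0.0
```

```bash
python3 - <<'E'
from h import *
p,d,m=grab('wrist');c=cloud(d,m);save('w1',p);np.savez('w1.npz',p=p,d=d,c=c)
s=monitor.read_state();print(s['eef_pos'],s['tool_rot'])
print('cam',-np.array(m['R']).T@np.array(m['t']))
k=(c[...,2]>66)&(c[...,2]<95)&(d>0)&(c[...,0]<458)&(c[...,0]>380)&(abs(c[...,1]-29)<60)
print(k.sum());P=c[k]
for x in range(420,500,4):
    r=c[(c[...,2]>66)&(c[...,2]<95)&(d>0)&(abs(c[...,0]-x)<2)&(abs(c[...,1]-29)<160)]
    if len(r): print(x,len(r),r[:,1].min().round(1),r[:,1].max().round(1),np.percentile(r[:,2],[50,98]).round(1))
E
```

```text
[430.32227225  19.65469606 200.50245497] [-3.14017218e+00 -1.30645613e-04  4.33321350e-02]
cam [497.47981786  25.31507637 372.70912171]
356
436 3 33.3 36.6 [75.1 77.4]
440 65 18.7 36.7 [79.1 81.2]
444 71 17.9 36.8 [78.9 81.5]
448 71 18.1 36.9 [79.2 81.3]
452 75 18.3 37.1 [79.2 81.2]
456 71 18.5 37.2 [79.3 81.3]
460 75 18.7 37.3 [78.8 81. ]
464 80 18.9 37.7 [78.7 81.3]
468 63 20.2 35.5 [76.8 80.7]
472 90 22.5 176.7 [76.2 78.9]
476 450 -4.7 176.9 [74.5 77.8]
480 1028 -119.8 177.1 [74.6 77. ]
484 1204 -118.9 177.7 [74.8 76.7]
488 1224 -119.2 177.7 [74.9 76.7]
492 1243 -119.6 177.4 [74.8 76.7]
496 1247 -118.3 177.8 [74.8 76.7]
```

View pics/w1.png

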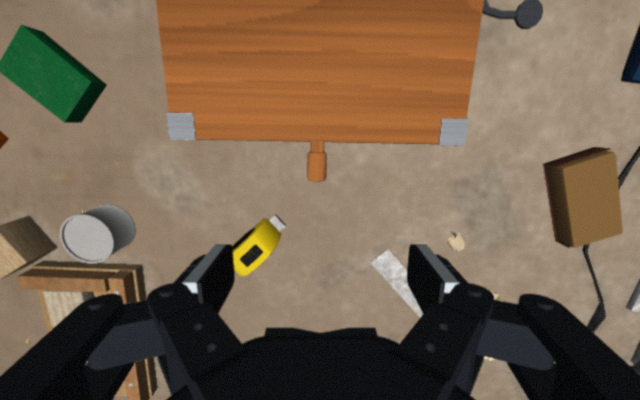

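The wrist view shows the knob at (317,160) and the front lid edge from (168,140) to (467,145). The knob point is at about (450, 27.7, 71.5), chest yaw about 1.6°, hinge at about (708,35). Descending and pinching.

arm_command(
  series=[60,1.0,-0.36,2,0,60,2,-0.72,5,0,60,2,-0.72,8.5,0,60,2,-0.72,12,0,60,2,-0.72,14.8,0],
)

```text
clock: 2.23
eef_pos: [449.1, 22.1, 50.6]
tool_rot: [3.141, 0.001, 0.034]
force: [0.3, -0.6, -0.2]
width: 50.9
gripper_force: 0.0
```

arm_command(
  series=[0,0,0,0,0,0,0,0,0,0,0,0,0,0,0,0,0,0,0,0,0,0,0,0,0],
)

```text
clock: 2.65
eef_pos: [451.3, 23.4, 54.4]
tool_rot: [-3.141, -0.004, 0.035]
force: [0.1, 0.1, 0.1]
width: 0.0
gripper_force: 0.0
```

```bash
python3 - <<'E'
from h import *
s=monitor.read_state();print({k:np.round(s[k],3) for k in s})
p,d,m=grab('wrist');c=cloud(d,m);save('w2',p);np.savez('w2.npz',p=p,d=d,c=c)
b=grab('scene');save('s2',cv2.resize(b[0][170:270,240:400],None,fx=4,fy=4))
E
```

```text
{'clock': np.float64(2.65), 'qpos': array([-1.150e-01,  6.100e-01,  2.000e-03,  2.186e+00, -2.000e-03,
        3.420e-01, -1.648e+00]), 'qd': array([-0.002,  0.004,  0.   ,  0.004,  0.001, -0.004, -0.001]), 'tau': array([ 6.6000e-02, -4.3455e+01,  7.2900e-01, -7.7900e+00,  7.0000e-03,
        1.0000e-03,  2.0000e-03]), 'eef_pos': array([451.287,  23.45 ,  54.355]), 'tool_rot': array([-3.141, -0.004,  0.035]), 'force': array([0.113, 0.125, 0.098]), 'torque': array([ 0.011, -0.073, -0.019]), 'gripper_force': np.float64(0.0), 'width': np.float64(0.027)}
```

View pics/w2.png

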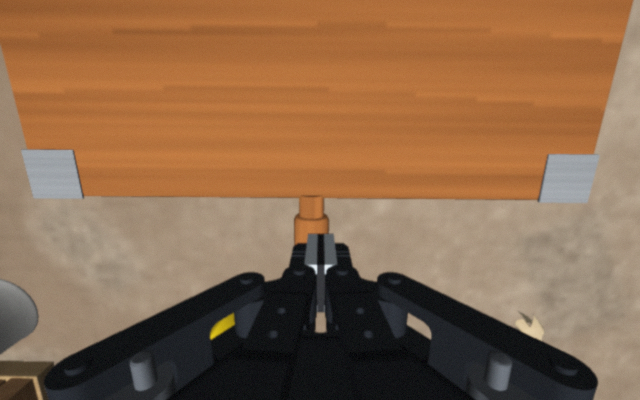

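```bash
python3 - <<'E'
from h import *
z=np.load('w2.npz');c=z['c'];d=z['d']
for v in range(195,330,8): print(v,[c[v,u].round(0).astype(int).tolist() for u in (302,311,322,330)])
m=viewer.camera_model('wrist');print(proj([[450,27.7,72],[451.3,23.4,54.4],[451.3,23.4,73]],m))
t=viewer.camera_model('top');p,dd,_=grab('top');ct=cloud(dd,t)
E
```

```text
195 [[479, 34, 74], [479, 29, 75], [479, 23, 75], [479, 19, 74]]
203 [[475, 34, 75], [476, 29, 78], [475, 23, 74], [454, 15, -1]]
211 [[470, 34, 76], [471, 29, 77], [470, 23, 74], [447, 15, -2]]
219 [[467, 33, 78], [467, 28, 79], [466, 23, 77], [439, 14, -3]]
227 [[462, 33, 79], [463, 28, 80], [462, 22, 76], [433, 14, -1]]
235 [[458, 33, 79], [462, 28, 90], [463, 22, 91], [463, 18, 90]]
243 [[459, 32, 93], [462, 28, 100], [462, 23, 100], [463, 19, 101]]
251 [[458, 32, 100], [462, 27, 108], [463, 23, 109], [463, 19, 110]]
259 [[458, 31, 108], [463, 27, 117], [462, 23, 117], [462, 19, 116]]
267 [[465, 30, 129], [464, 27, 126], [461, 23, 121], [464, 20, 126]]
275 [[463, 30, 131], [464, 27, 132], [458, 22, 122], [464, 20, 131]]
283 [[463, 30, 137], [463, 27, 137], [454, 22, 121], [463, 20, 136]]
291 [[463, 29, 142], [464, 26, 142], [451, 22, 122], [464, 20, 142]]
299 [[468, 29, 153], [460, 26, 142], [448, 22, 123], [461, 20, 142]]
307 [[468, 29, 157], [451, 26, 133], [442, 22, 120], [451, 19, 132]]
315 [[468, 28, 161], [448, 26, 134], [348, 18, -1], [448, 19, 133]]
323 [[466, 28, 161], [443, 26, 132], [339, 17, -2], [444, 19, 132]]
[[312.17937786 242.64426536]
 [319.8094768  229.69723192]
 [319.74960318 241.48732231]]
```

View pics/s2.png

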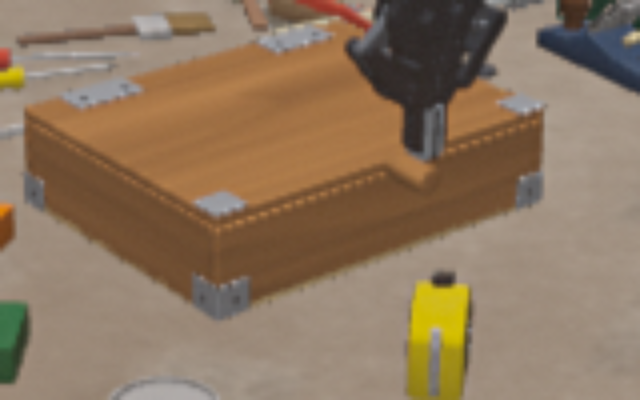

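```bash
python3 - <<'E'
from h import *
m=viewer.camera_model('scene')
print(proj([[162,-629,200],[162,-629,213],[162,-629,235],[451,23.4,54],[451,23.4,87],[450,27.7,72]],m))
z=np.load('t0.npz');cs=z['cs'];
k=(cs[...,2]>150)&(cs[...,2]<300)&(abs(cs[...,1]+629)<80)&(abs(cs[...,0]-162)<80)
P=cs[k];print(len(P),np.percentile(P[:,2],[0,2,5,20]))
p,d,_=grab('scene');c=cloud(d,m)
k=(c[...,2]>70)&(c[...,2]<200)&(abs(c[...,1]-23)<30)&(abs(c[...,0]-451)<40)
hv=cv2.cvtColor(p,cv2.COLOR_RGB2HSV)
for v in range(190,220,2): 
  r=np.where(k[v])[0]; print(v,[(int(u),c[v,u].round().astype(int).tolist(),hv[v,u].tolist()) for u in r[::4]])
E
```

```text
[[586.16413721 149.14705223]
 [587.16959955 144.76603737]
 [588.89020573 137.27962122]
 [345.10566743 218.81470764]
 [345.4879829  207.60509686]
 [344.33743028 213.24934883]]
293 [241.16151146 243.24067573 245.32442048 254.5017014 ]
190 [(341, [441, 50, 147], [9, 51, 50]), (345, [437, 39, 146], [14, 68, 49]), (349, [442, 22, 140], [165, 9, 57]), (353, [437, 12, 139], [5, 32, 48]), (357, [435, -1, 137], [10, 33, 46])]
192 [(336, [457, 53, 137], [6, 26, 50]), (344, [442, 39, 139], [5, 29, 53]), (349, [443, 20, 134], [165, 18, 56]), (353, [436, 12, 134], [8, 67, 57])]
194 [(341, [442, 49, 136], [9, 52, 49]), (345, [440, 37, 133], [9, 53, 48]), (349, [447, 16, 126], [5, 33, 47])]
196 [(341, [440, 50, 131], [10, 48, 48]), (345, [443, 34, 126], [6, 52, 49]), (349, [444, 19, 122], [111, 14, 126])]
198 [(341, [453, 38, 118], [8, 74, 62]), (345, [446, 31, 118], [19, 38, 54]), (349, [439, 23, 119], [10, 12, 65])]
200 [(341, [455, 37, 111], [8, 77, 60]), (345, [444, 32, 114], [4, 32, 56]), (349, [441, 21, 112], [8, 15, 66])]
202 [(341, [456, 35, 104], [9, 79, 61]), (345, [444, 32, 108], [8, 36,
[... 321 characters left out ...]
6, [487, 26, 74], [15, 147, 166]), (340, [475, 22, 77], [15, 149, 170]), (344, [446, 33, 90], [8, 16, 64]), (348, [440, 24, 90], [0, 7, 78])]
210 [(329, [486, 51, 75], [14, 146, 168]), (333, [477, 45, 76], [14, 146, 168]), (337, [475, 32, 74], [15, 146, 161]), (341, [456, 34, 81], [15, 148, 176]), (345, [450, 26, 81], [13, 104, 152])]
212 [(331, [476, 53, 73], [14, 145, 128]), (337, [470, 37, 71], [14, 143, 105]), (341, [455, 35, 76], [14, 143, 171]), (345, [443, 32, 79], [15, 149, 178]), (349, [442, 18, 76], [14, 139, 112])]
214 [(340, [455, 39, 71], [14, 143, 109]), (344, [439, 39, 77], [15, 146, 169]), (348, [435, 28, 75], [14, 142, 108])]
216 [(344, [438, 39, 72], [14, 140, 120])]
218 []
```

The finger tips are really about 32 mm above the reported TCP height: both cameras put the closed tips at z≈88 with 54 reported, and they closed above the knob. I'll allow for that offset. Next: open, descend and pinch.

arm_command(
  series=[60,0,-0.43,0,0,60,-0.1,-0.43,0,0,60,-0.1,-0.43,0,0,60,-0.1,-0.43,1.5,0,60,-0.1,-0.43,3.2,0],
)

```text
clock: 3.27
eef_pos: [449.9, 28.0, 21.0]
tool_rot: [-3.141, -0.003, 0.036]
force: [-0.2, 0.3, 0.0]
width: 51.3
gripper_force: 0.0
```

arm_command(
  series=[0,0,0,0,0,0,0,0,0,0,0,0,0,0,0,0,0,0,0,0,0,0,0,0,0],
)

```text
clock: 3.68
eef_pos: [448.4, 28.8, 21.0]
tool_rot: [-3.141, 0.0, 0.036]
force: [-1.9, 4.1, -4.4]
width: 17.9
gripper_force: 58.6
```

```bash
python3 - <<'E'
import numpy as np
a=.0233;f=np.r_[0,np.linspace(.06,1.5,25)]
x=25.8*(np.cos(a)-np.cos(f+a));z=25.8*(np.sin(f+a)-np.sin(a))
for i in range(5):
    print([(round(x[5*i+j]-x[5*i],2),round(-(z[5*i+j]-z[5*i]),2)) for j in range(1,6)])
E
```

```text
[(np.float64(0.08), np.float64(-1.55)), (np.float64(0.26), np.float64(-3.08)), (np.float64(0.52), np.float64(-4.61)), (np.float64(0.88), np.float64(-6.11)), (np.float64(1.33), np.float64(-7.6))]
[(np.float64(0.54), np.float64(-1.45)), (np.float64(1.16), np.float64(-2.87)), (np.float64(1.86), np.float64(-4.25)), (np.float64(2.65), np.float64(-5.58)), (np.float64(3.51), np.float64(-6.86))]
[(np.float64(0.94), np.float64(-1.23)), (np.float64(1.95), np.float64(-2.4)), (np.float64(3.03), np.float64(-3.51)), (np.float64(4.18), np.float64(-4.55)), (np.float64(5.39), np.float64(-5.52))]
[(np.float64(1.26), np.float64(-0.9)), (np.float64(2.58), np.float64(-1.72)), (np.float64(3.94), np.float64(-2.45)), (np.float64(5.34), np.float64(-3.11)), (np.float64(6.78), np.float64(-3.68))]
[(np.float64(1.47), np.float64(-0.48)), (np.float64(2.97), np.float64(-0.88)), (np.float64(4.48), np.float64(-1.18)), (np.float64(6.02), np.float64(-1.39)), (np.float64(7.56), np.float64(-1.51))]
```

arm_command(
  series=[0,0.08,0,-1.55,0,0,0.26,0,-3.08,0,0,0.52,0,-4.61,0,0,0.88,0,-6.11,0,0,1.33,0,-7.6,0],
)

```text
clock: 4.1
eef_pos: [462.1, 29.1, 97.4]
tool_rot: [-3.141, -0.0, 0.036]
force: [3.1, 3.2, -8.3]
width: 18.1
gripper_force: 58.8
```

arm_command(
  series=[0,0.54,0,-1.45,0,0,1.16,0,-2.87,0,0,1.86,0,-4.25,0,0,2.65,0,-5.58,0,0,3.51,0,-6.86,0],
)

```text
clock: 4.52
eef_pos: [496.9, 30.0, 165.7]
tool_rot: [-3.141, 0.0, 0.035]
force: [3.4, 2.3, -10.1]
width: 18.4
gripper_force: 59.1
```

Forces are small and the lid is rising. Continuing.

arm_command(
  series=[0,0.94,0,-1.23,0,0,1.95,0,-2.4,0,0,3.03,0,-3.51,0,0,4.18,0,-4.55,0,0,5.39,0,-5.52,0],
)

```text
clock: 4.93
eef_pos: [550.0, 31.4, 220.0]
tool_rot: [-3.141, 0.003, 0.035]
force: [4.9, 2.0, -14.1]
width: 18.1
gripper_force: 58.9
```

arm_command(
  series=[0,1.26,0,-0.9,0,0,2.58,0,-1.72,0,0,3.94,0,-2.45,0,0,5.34,0,-3.11,0,0,6.78,0,-3.68,0],
)

```text
clock: 5.35
eef_pos: [616.2, 33.2, 256.1]
tool_rot: [3.141, 0.007, 0.034]
force: [-2.5, -0.7, -5.1]
width: 18.2
gripper_force: 59.7
```

arm_command(
  series=[0,1.47,0,-0.48,0,0,2.97,0,-0.88,0,0,4.48,0,-1.18,0,0,6.02,0,-1.39,0,0,7.5,0,-1.5,0],
)

```text
clock: 5.77
eef_pos: [694.2, 35.6, 272.7]
tool_rot: [3.141, -0.0, 0.035]
force: [0.8, 0.2, 1.2]
width: 0.2
gripper_force: 0.0
```

```bash
cat > lid.py <<'E'
from h import *
def lidang():
    p,d,m=grab('scene');c=cloud(d,m)
    hv=cv2.cvtColor(p,cv2.COLOR_RGB2HSV).astype(int)
    k=(hv[...,0]>8)&(hv[...,0]<20)&(hv[...,1]>110)&(c[...,2]>90)&(c[...,2]<350)&(c[...,0]>470)&(c[...,0]<800)&(abs(c[...,1]-32)<150)
    P=c[k]; y=np.array([-np.sin(.03),np.cos(.03),0])
    if len(P)<50: print('few',len(P));return p,c
    q=P-P.mean(0); sl=np.polyfit(P[:,2],P[:,0],1)
    print('n',len(P),'zmax',P[:,2].max().round(1),'x(z) slope',sl.round(3),'lid approx',round(np.pi/2-np.arctan(-sl[0]),3))
    return p,c
if __name__=='__main__':
    p,c=lidang(); save('s3',p)
E
python3 lid.py
```

```text
n 5054 zmax 331.7 x(z) slope [-2.62000e-01  7.25751e+02] lid approx 1.314
```

View pics/s3.png

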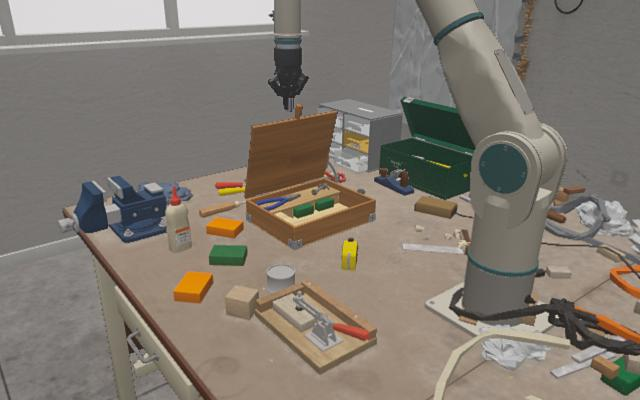

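The lid is at about 1.31–1.40 rad. The knob slipped out near the end, and the fingers are now above and behind it. Raising clear and checking whether the lid is locked or sinking.

arm_command(
  series=[0,0,0,-3.5,0,0,0,0,-7,0,0,-3.5,0,-7,0,0,-7.5,0,-7,0,0,-11.5,0,-7,0],
)

```text
clock: 6.23
eef_pos: [577.6, 31.7, 342.9]
tool_rot: [3.141, -0.002, 0.034]
force: [-0.4, 0.5, 0.2]
width: -0.1
gripper_force: 0.0
```

```bash
python3 - <<'E'
from lid import *
p,c=lidang();p,c=lidang()
hv=cv2.cvtColor(p,cv2.COLOR_RGB2HSV).astype(int)
k=(hv[...,0]>8)&(hv[...,0]<20)&(hv[...,1]>110)&(c[...,2]>90)&(c[...,2]<350)&(c[...,0]>470)&(c[...,0]<800)&(abs(c[...,1]-32)<150)
P=c[k]
for z in range(100,340,20):
    r=P[abs(P[:,2]-z)<8]
    if len(r):print(z,len(r),np.percentile(r[:,0],[10,50,90]).round(1))
E
```

```text
n 4494 zmax 319.5 x(z) slope [-4.30000e-01  7.36625e+02] lid approx 1.165
n 4387 zmax 317.3 x(z) slope [-4.5900e-01  7.3854e+02] lid approx 1.14
100 315 [688.4 693.3 697.8]
120 322 [678.3 683.4 688.2]
140 336 [669.3 674.3 679.6]
160 339 [660.5 664.9 669.7]
180 343 [650.8 655.4 661. ]
200 357 [641.8 646.6 651.3]
220 378 [632.3 637.2 642.4]
240 384 [623.3 627.8 632.9]
260 406 [614.1 618.6 623.7]
280 280 [608.1 613.1 617.8]
300 32 [596.2 602.3 609.7]
320 18 [595.3 599.1 604.3]
```

The lid is sinking at about 0.3 rad/s. I'll get in front of it, off-centre to the left to clear the knob, and push it up from the inside face with closed fingers.

arm_command(
  series=[0,-2.9,-2.43,0,0,0,-5.8,-4.86,0,0,0,-8.75,-7.3,0,0,0,-8.75,-7.3,4,0,0,-8.75,-7.3,8,0],
)

```text
clock: 6.75
eef_pos: [489.7, 104.4, 264.7]
tool_rot: [-3.139, -0.009, 0.039]
force: [0.9, -0.2, -0.4]
width: -0.2
gripper_force: 0.0
```

arm_command(
  series=[0,0,0,3.9,0,0,0,0,7.8,0,0,0,0,10.3,0,0,3.5,0,10.3,0,0,7,0,10.3,0],
)

```text
clock: 7.17
eef_pos: [555.3, 103.7, 157.1]
tool_rot: [3.14, 0.007, 0.036]
force: [2.1, 0.8, 0.5]
width: 0.0
gripper_force: 0.0
```

arm_command(
  series=[0,2,0,0,0,0,4.2,0,-2.1,0,0,5.8,0,-3.3,0,0,7.2,0,-4.4,0,0,8.5,0,-5,0],
)

```text
clock: 7.58
eef_pos: [645.8, 107.2, 211.4]
tool_rot: [3.141, -0.004, 0.035]
force: [0.9, 0.7, 0.2]
width: -0.2
gripper_force: 0.0
```

arm_command(
  series=[0,1.3,0,-0.5,0,0,2.2,0,-0.8,0,0,3.1,0,-1.1,0,0,3.7,0,-1.3,0,0,4.2,0,-1.4,0],
)

```text
clock: 8.0
eef_pos: [686.4, 108.8, 223.9]
tool_rot: [3.141, -0.001, 0.035]
force: [-0.7, -0.3, 1.2]
width: 0.1
gripper_force: 0.0
```

```bash
python3 -c "
from lid import *
p,c=lidang();save('s4',p)
"
```

```text
few 0
```

View pics/s4.png

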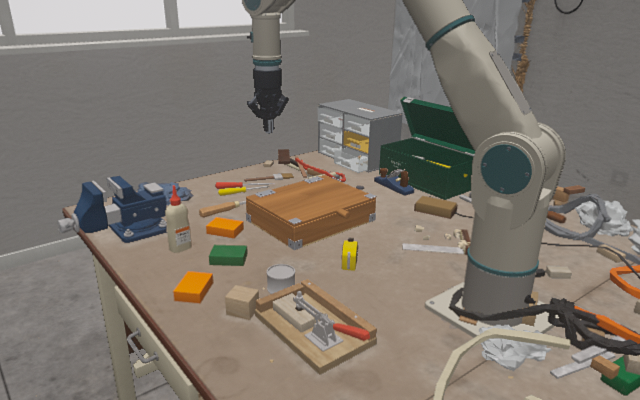

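The lid had sunk fully shut before I reached it. I'll redo the pinch about 6 mm shallower, because the fingertip corner probably met the lid edge near 1.2 rad and levered the grip off.

arm_command(
  series=[60,-3.42,1.04,0,0,60,-6.84,2.08,0,0,60,-10.26,3.12,0,0,60,-13.68,4.16,0,0,60,-17.1,5.2,0,0],
)

```text
clock: 8.47
eef_pos: [514.3, 50.6, 223.2]
tool_rot: [3.141, 0.0, 0.035]
force: [-0.3, -0.4, 0.2]
width: 51.4
gripper_force: 0.0
```

arm_command(
  series=[60,-3.42,1.04,0,0,60,-6.84,2.07,0,0,60,-6.84,2.07,3.5,0,60,-6.84,2.07,7,0,60,-6.84,2.07,10,0],
)

```text
clock: 8.88
eef_pos: [448.6, 27.8, 123.1]
tool_rot: [-3.141, -0.003, 0.035]
force: [-0.2, -0.7, 0.1]
width: 51.5
gripper_force: 0.0
```

arm_command(
  series=[60,0,0,0,0,60,0,0,0,0,60,0,0,0,0,60,0,0,0,0,60,0,0,0,0],
)

```text
clock: 9.3
eef_pos: [450.3, 28.3, 124.8]
tool_rot: [-3.141, -0.003, 0.035]
force: [1.1, -0.1, -0.9]
width: 51.5
gripper_force: 0.0
```

arm_command(
  series=[60,0,0,3,0,60,0,0,6,0,60,0,0,9,0,60,0,0,9.8,0,60,0,0,9.8,0],
)

```text
clock: 9.72
eef_pos: [448.0, 28.1, 24.3]
tool_rot: [3.141, 0.003, 0.036]
force: [0.2, 0.4, -0.6]
width: 51.3
gripper_force: 0.0
```

arm_command(
  series=[0,0,0,0,0,0,0,0,0,0,0,0,0,0,0,0,0,0,0,0,0,0,0,0,0],
)

```text
clock: 10.13
eef_pos: [450.3, 28.8, 27.1]
tool_rot: [-3.141, -0.004, 0.035]
force: [0.3, 1.7, 6.2]
width: 17.8
gripper_force: 58.4
```

arm_command(
  series=[0,0.08,0,-1.55,0,0,0.26,0,-3.08,0,0,0.52,0,-4.61,0,0,0.88,0,-6.11,0,0,1.33,0,-7.6,0],
)

```text
clock: 10.55
eef_pos: [464.6, 29.2, 103.1]
tool_rot: [-3.141, -0.005, 0.035]
force: [6.8, 1.3, -10.4]
width: 17.8
gripper_force: 58.8
```

arm_command(
  series=[0,0.54,0,-1.45,0,0,1.16,0,-2.87,0,0,1.86,0,-4.25,0,0,2.65,0,-5.58,0,0,3.51,0,-6.86,0],
)

```text
clock: 10.97
eef_pos: [500.6, 30.2, 171.6]
tool_rot: [-3.141, -0.007, 0.035]
force: [10.9, 0.7, -15.7]
width: 17.9
gripper_force: 59.0
```

arm_command(
  series=[0,0.94,0,-1.23,0,0,1.95,0,-2.4,0,0,3.03,0,-3.51,0,0,4.18,0,-4.55,0,0,5.39,0,-5.52,0],
)

```text
clock: 11.38
eef_pos: [552.1, 31.5, 225.3]
tool_rot: [3.141, -0.002, 0.035]
force: [6.1, 0.2, -18.2]
width: 17.5
gripper_force: 59.0
```

arm_command(
  series=[0,1.26,0,-0.9,0,0,2.58,0,-1.72,0,0,3.94,0,-2.45,0,0,5.34,0,-3.11,0,0,5.34,0,-3.11,0],
)

```text
clock: 11.8
eef_pos: [607.8, 32.8, 255.2]
tool_rot: [3.141, -0.004, 0.033]
force: [8.3, -0.3, -20.4]
width: 15.6
gripper_force: 59.8
```

The width is falling to 15.6 with a pull toward the hinge, so the path runs slightly outside the true arc and the pads are creeping off the knob's end. I'm tightening the radius by about 11 mm and finishing the swing.

arm_command(
  series=[0,0.4,0,0.9,0,0,1.8,0,0.5,0,0,3.7,0,-0.1,0,0,5.6,0,-0.6,0,0,7.6,0,-0.9,0],
)

```text
clock: 12.22
eef_pos: [681.0, 36.5, 267.3]
tool_rot: [-3.141, -0.002, 0.036]
force: [1.7, -0.3, 0.0]
width: 0.2
gripper_force: 0.0
```

```bash
python3 - <<'E'
from lid import *
s=monitor.read_state();e=s['eef_pos'];print(e)
p,c=lidang()
hv=cv2.cvtColor(p,cv2.COLOR_RGB2HSV).astype(int)
k=(abs(c[...,0]-e[0])<60)&(abs(c[...,1]-e[1])<40)&(c[...,2]>240)&(c[...,2]<420)&(hv[...,1]<90)
for z in range(250,360,4):
    r=c[k&(abs(c[...,2]-z)<2.01)]
    if len(r): print(z,len(r),r[:,0].min().round(),r[:,0].max().round(),r[:,1].min().round(),r[:,1].max().round())
m=viewer.camera_model('wrist');w,d,_=grab('wrist');cw=cloud(d,m)
t=cw[(d>0)&(d<175)&(np.arange(640)[None]>300)&(np.arange(640)[None]<340)]
print('wrist tip z percentiles',np.percentile(t[:,2],[0,1,3,10]),t[np.argsort(t[:,2])[:40]].mean(0))
save('w5',w)
E
```

```text
[680.97198861  36.49161771 267.30348296]
n 1562 zmax 238.5 x(z) slope [ -1.29  790.754] lid approx 0.66
298 6 669.0 690.0 36.0 42.0
302 8 665.0 690.0 30.0 44.0
306 18 667.0 690.0 24.0 51.0
310 10 669.0 685.0 22.0 51.0
314 16 665.0 689.0 25.0 54.0
318 18 666.0 686.0 24.0 49.0
322 15 668.0 687.0 25.0 49.0
326 15 667.0 686.0 23.0 49.0
330 14 668.0 687.0 25.0 52.0
334 17 669.0 685.0 24.0 51.0
338 17 667.0 684.0 24.0 54.0
342 18 663.0 677.0 7.0 57.0
346 33 665.0 689.0 7.0 70.0
350 38 665.0 689.0 2.0 73.0
354 39 665.0 693.0 -2.0 72.0
358 35 663.0 687.0 -2.0 76.0
wrist tip z percentiles [301.04759256 304.09872073 308.47691613 321.09181042] [695.91472109  36.2763766  302.35668704]
```

The two failures share a cause: the pads creep tangentially off the knob. The new plan is to pinch deeper, raise quickly to about 1.05, release, slip both open fingers in front of the lid edge on either side of the knob, and push the edge back.

arm_command(
  series=[60,-4,0,0,0,60,-8,0,0,0,60,-12,0,0,0,60,-16,0,0,0,60,-20,0,0,0],
)

```text
clock: 12.73
eef_pos: [477.3, 29.1, 265.6]
tool_rot: [-3.142, 0.0, 0.036]
force: [1.1, -0.6, 0.5]
width: 51.0
gripper_force: 0.0
```

arm_command(
  series=[60,-3.3,0,0,0,60,-3.3,0,4,0,60,-3.3,0,8,0,60,-3.3,0,12,0,60,-3.3,0,14.7,0],
)

```text
clock: 13.15
eef_pos: [445.3, 28.0, 117.0]
tool_rot: [-3.142, 0.001, 0.036]
force: [0.6, 0.8, -0.7]
width: 51.3
gripper_force: 0.0
```

arm_command(
  series=[60,0,0,0,0,60,0,0,0,0,60,0,0,0,0,60,0,0,0,0,60,0,0,0,0],
)

```text
clock: 13.57
eef_pos: [449.0, 28.2, 119.9]
tool_rot: [-3.141, -0.004, 0.035]
force: [0.4, 0.6, 0.5]
width: 51.1
gripper_force: 0.0
```

```bash
python3 - <<'E'
import numpy as np
a=.0233;f=np.r_[0,np.linspace(.07,1.05,15)]
x=25.8*(np.cos(a)-np.cos(f+a));z=25.8*(np.sin(f+a)-np.sin(a))
for i in range(3):
    print([(float(round(x[5*i+j]-x[5*i],2)),float(round(-(z[5*i+j]-z[5*i]),2))) for j in range(1,6)])
E
```

```text
[(0.11, -1.8), (0.34, -3.59), (0.69, -5.36), (1.17, -7.1), (1.77, -8.81)]
[(0.72, -1.66), (1.55, -3.26), (2.49, -4.8), (3.54, -6.27), (4.68, -7.67)]
[(1.24, -1.31), (2.57, -2.53), (3.98, -3.66), (5.47, -4.68), (7.03, -5.6)]
```

arm_command(
  series=[60,0,0,3.5,0,60,0,0,7,0,60,0,0,9.8,0,30,0,0,9.8,0,0,0,0,9.8,0],
)

```text
clock: 13.98
eef_pos: [447.3, 28.0, 20.2]
tool_rot: [3.141, 0.002, 0.035]
force: [0.2, -0.1, 0.2]
width: 27.9
gripper_force: 0.0
```

arm_command(
  series=[0,0,0,0,0,0,0,0,0,0,0,0,0,0,0,0,0,0,0,0,0,0,0,0,0],
)

```text
clock: 14.4
eef_pos: [448.3, 28.8, 21.3]
tool_rot: [-3.141, -0.002, 0.036]
force: [-2.6, 3.6, 7.7]
width: 18.3
gripper_force: 59.5
```

arm_command(
  series=[0,0.11,0,-1.8,0,0,0.34,0,-3.59,0,0,0.69,0,-5.36,0,0,1.17,0,-7.1,0,0,1.77,0,-8.81,0],
)

```text
clock: 14.82
eef_pos: [465.9, 29.2, 109.2]
tool_rot: [-3.141, -0.001, 0.035]
force: [3.5, 3.1, -9.5]
width: 18.2
gripper_force: 58.8
```

arm_command(
  series=[0,0.72,0,-1.66,0,0,1.55,0,-3.26,0,0,2.49,0,-4.8,0,0,3.54,0,-6.27,0,0,4.68,0,-7.67,0],
)

```text
clock: 15.23
eef_pos: [512.5, 30.5, 185.4]
tool_rot: [-3.141, -0.001, 0.035]
force: [5.7, 3.3, -13.8]
width: 18.2
gripper_force: 58.9
```

arm_command(
  series=[0,1.24,0,-1.31,0,0,2.57,0,-2.53,0,0,3.98,0,-3.66,0,0,5.47,0,-4.68,0,0,7.03,0,-5.6,0],
)

```text
clock: 15.65
eef_pos: [580.0, 32.2, 240.3]
tool_rot: [3.141, 0.006, 0.034]
force: [-3.8, 0.6, -7.0]
width: 18.1
gripper_force: 59.8
```

arm_command(
  series=[60,-2.5,0,0.8,0,60,-5.2,0,3.5,0,60,-5.7,0,6,0,60,-2.7,0,5.3,0,60,0.3,0,3.4,0],
)

```text
clock: 16.07
eef_pos: [556.2, 29.6, 201.6]
tool_rot: [3.138, 0.06, 0.033]
force: [-34.6, -2.2, 25.9]
width: 51.2
gripper_force: 17.3
```

arm_command(
  series=[60,1.6,0,-0.9,0,60,3.4,0,-1.8,0,60,5.2,0,-2.5,0,60,6.8,0,-3,0,60,8.2,0,-3.3,0],
)

```text
clock: 16.48
eef_pos: [667.6, 34.2, 240.8]
tool_rot: [3.14, 0.0, 0.034]
force: [-1.1, -0.8, -1.0]
width: 51.3
gripper_force: 0.8
```

```bash
python3 -c "
from lid import *
p,c=lidang();save('s6',p)
"
```

```text
n 5209 zmax 339.9 x(z) slope [-1.30000e-01  7.17291e+02] lid approx 1.441
```

The lid is at about 1.44 now. Pushing on to about 1.5, then backing off.

arm_command(
  series=[60,0.8,0,-0.1,0,60,1.4,0,-0.2,0,60,1.7,0,-0.2,0,60,1.7,0,-0.2,0,60,1.7,0,-0.2,0],
)

```text
clock: 16.95
eef_pos: [684.1, 36.4, 242.0]
tool_rot: [3.142, -0.0, 0.035]
force: [0.1, 0.4, 0.1]
width: 51.5
gripper_force: 0.0
```

```bash
python3 lid.py
```

```text
n 5351 zmax 336.6 x(z) slope [-5.30000e-02  7.12068e+02] lid approx 1.518
```

arm_command(
  series=[60,-1,0,0,0,60,-2,0,0,0,60,-3.2,0,0,0,60,-4.6,0,0,0,60,-6,0,0,0],
)

```text
clock: 17.42
eef_pos: [623.4, 34.3, 242.0]
tool_rot: [-3.142, -0.0, 0.035]
force: [-0.2, -0.8, 1.2]
width: 51.6
gripper_force: 0.0
```

```bash
python3 -c "
from lid import *
lidang();lidang()
p,d,m=grab('top');np.savez('t7.npz',p=p,d=d,c=cloud(d,m));save('t7',cv2.resize(p[130:260,190:470],None,fx=2.8,fy=2.8,interpolation=cv2.INTER_CUBIC))
"
```

```text
n 5174 zmax 313.1 x(z) slope [-7.10000e-02  7.13645e+02] lid approx 1.5
n 5158 zmax 322.3 x(z) slope [-7.50000e-02  7.14051e+02] lid approx 1.496
```

View pics/t7.png

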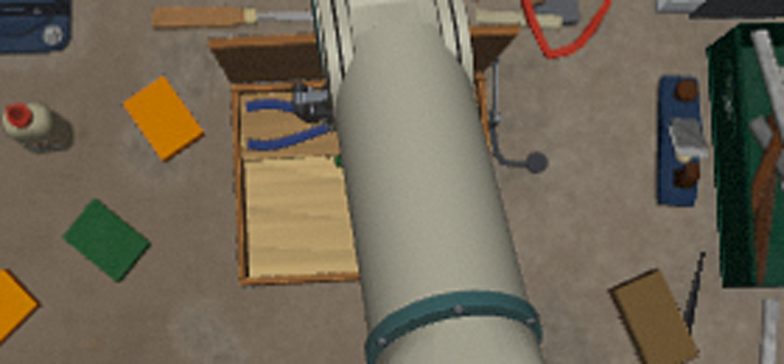

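The top crop shows the lid up and the left bay (around 290,115) empty under the pliers' side of the shelf. The green front ends begin at (340,160), so the middle and right bays are filled. Moving to the case for a close measurement.

arm_command(
  series=[100,-1.15,-3.4,0,-4.9,100,-2.3,-6.8,0,-9.8,100,-3.45,-10.2,0,-14.7,100,-4.6,-13.6,0,-19.6,100,-5.75,-17,0,-24.5],
)

```text
clock: 17.98
eef_pos: [561.0, 204.0, 242.2]
tool_rot: [3.142, -0.001, 0.467]
force: [0.4, 0.3, 0.2]
width: 85.7
gripper_force: 0.0
```

arm_command(
  series=[100,0.26,-2.49,2,-4.9,100,0.52,-4.98,4,-9.8,100,0.78,-7.46,6,-14.7,100,1.04,-9.94,8,-19.6,100,1.28,-12.4,10,-24.5],
)

```text
clock: 18.4
eef_pos: [517.4, 320.5, 141.2]
tool_rot: [3.141, -0.002, 0.894]
force: [0.5, -0.9, 0.9]
width: 85.5
gripper_force: 0.0
```

arm_command(
  series=[100,0,0,0,0,100,0,0,0,0,100,0,0,0,0,100,0,0,0,0,100,0,0,0,0],
)

```text
clock: 18.82
eef_pos: [518.5, 317.8, 142.8]
tool_rot: [3.14, -0.001, 0.888]
force: [0.3, 0.1, -0.9]
width: 85.5
gripper_force: 0.0
```

```bash
python3 - <<'E'
from lid import *
lidang();
s=monitor.read_state();print(s['eef_pos'],s['tool_rot'])
p,d,m=grab('wrist');c=cloud(d,m);hv=cv2.cvtColor(p,cv2.COLOR_RGB2HSV).astype(int)
k=(hv[...,0]>45)&(hv[...,0]<85)&(hv[...,1]>90)&(abs(c[...,0]-530)<80)&(abs(c[...,1]-336)<80)&(c[...,2]>22)
print(k.sum(),np.percentile(c[k][:,2],[5,50,95]),cv2.minAreaRect(c[k][:,:2].astype(np.float32)))
# chest from top view, shelf edge etc
p,d,m=grab('top');c=cloud(d,m);np.savez('t8.npz',p=p,d=d,c=c)
hv=cv2.cvtColor(p,cv2.COLOR_RGB2HSV).astype(int)
k=(hv[...,0]>45)&(hv[...,0]<85)&(hv[...,1]>90)&(abs(c[...,0]-620)<50)&(abs(c[...,1]-30)<140)&(c[...,2]>10)
n,l,st,ce=cv2.connectedComponentsWithStats(k.astype(np.uint8))
for i in range(1,n): P=c[l==i];print(st[i],P.min(0).round(),P.max(0).round())
# rim points
k=(c[...,2]>58)&(c[...,2]<74)&(abs(c[...,0]-590)<140)&(abs(c[...,1]-30)<165)
for x in (500,530,560,590): 
    r=c[k&(abs(c[...,0]-x)<4)]; print(x,r[:,1].min().round(1),r[:,1].max().round(1))
r=c[k&(c[...,0]<500)];print('front',[ (y,r[abs(r[:,1]-y)<6][:,0].min().round(1),r[abs(r[:,1]-y)<6][:,0].max().round(1)) for y in (-80,-40,0,40,80,120,150) if (abs(r[:,1]-y)<6).any()])
E
```

```text
n 5288 zmax 335.5 x(z) slope [-1.74000e-01  7.20018e+02] lid approx 1.398
[518.25656077 317.89138205 142.7862644 ] [ 3.14033573e+00 -1.29453107e-03  8.88128179e-01]
5518 [ 23.57379287  24.79274024 257.66448967] ((533.0974731445312, 336.28729248046875), (85.1265640258789, 143.4960479736328), 48.17946243286133)
[310 185  18   4  59] [612.   4.  26.] [622.  61.  40.]
[333 184  18   4  62] [615. -73.  16.] [624. -16.  38.]
500 -118.8 175.3
530 -116.9 178.3
560 -114.6 177.8
590 -115.9 177.4
front [(-80, np.float64(478.9), np.float64(485.6)), (-40, np.float64(480.1), np.float64(483.6)), (0, np.float64(477.9), np.float64(484.4)), (40, np.float64(475.8), np.float64(482.3)), (80, np.float64(476.7), np.float64(480.2)), (120, np.float64(474.5), np.float64(481.2)), (150, np.float64(472.3), np.float64(478.6))]
```

```bash
python3 - <<'E'
from h import *
p,d,m=grab('wrist');c=cloud(d,m);hv=cv2.cvtColor(p,cv2.COLOR_RGB2HSV).astype(int)
k=(hv[...,0]>45)&(hv[...,0]<85)&(hv[...,1]>90)&(abs(c[...,0]-530)<80)&(abs(c[...,1]-336)<80)&(c[...,2]>23)&(c[...,2]<30)
n,l,st,ce=cv2.connectedComponentsWithStats(k.astype(np.uint8));i=1+np.argmax(st[1:,4]);P=c[l==i]
print(len(P),np.median(P[:,2]),cv2.minAreaRect(P[:,:2].astype(np.float32)),st[i])
t=np.load('t8.npz')
E
```

```text
4807 24.669602000511123 ((531.7443237304688, 336.79656982421875), (83.97037506103516, 58.96314239501953), 50.22135543823242) [ 289  122   61   84 4807]
```

arm_command(
  series=[100,0.1,-0.2,3.5,0.7,100,0.1,-0.2,7,0.7,100,0.1,-0.2,10.5,0.7,100,0.1,-0.2,14,0.7,100,0.1,-0.2,16,0.7],
)

```text
clock: 19.43
eef_pos: [514.5, 319.4, -21.3]
tool_rot: [-3.141, 0.004, 0.878]
force: [-0.7, -0.9, 0.4]
width: 85.3
gripper_force: 0.0
```

arm_command(
  series=[100,0,0,0.6,0,100,0,0,1.3,0,100,0,0,1.3,0,0,0,0,1.3,0,0,0,0,1.3,0],
)

```text
clock: 19.85
eef_pos: [517.2, 321.7, -29.4]
tool_rot: [3.141, -0.003, 0.878]
force: [-0.6, 1.1, -0.4]
width: 63.9
gripper_force: 0.0
```

arm_command(
  series=[0,0,0,0,0,0,0,0,0,0,0,0,0,0,0,0,0,0,0,0,0,0,0,0,0],
)

```text
clock: 20.27
eef_pos: [517.4, 321.7, -29.0]
tool_rot: [3.14, -0.003, 0.878]
force: [0.6, -0.6, 6.4]
width: 58.6
gripper_force: 66.3
```

arm_command(
  series=[0,0,0,-2,0,0,0,0,-5,0,0,0,0,-8,0,0,0,0,-11,0,0,0,0,-12.5,0],
)

```text
clock: 20.68
eef_pos: [517.7, 322.1, 98.3]
tool_rot: [3.14, -0.006, 0.878]
force: [1.1, 0.2, -1.8]
width: 58.5
gripper_force: 65.5
```

arm_command(
  series=[0,-1.64,1.34,0,4.85,0,-3.28,2.67,0,9.7,0,-4.92,4.01,0,14.55,0,-6.55,5.34,0,19.4,0,-8.19,6.68,0,24.25],
)

```text
clock: 21.1
eef_pos: [515.1, 214.2, 94.8]
tool_rot: [3.142, -0.001, 0.451]
force: [-0.1, 0.0, -1.7]
width: 58.8
gripper_force: 65.3
```

arm_command(
  series=[0,-0.95,1.89,0,4.85,0,-1.9,3.78,0,9.7,0,-2.84,5.68,0,14.55,0,-3.79,7.57,0,19.4,0,-4.74,9.46,0,24.25],
)

```text
clock: 21.52
eef_pos: [514.2, 108.5, 94.7]
tool_rot: [-3.141, -0.001, 0.028]
force: [0.3, 0.2, -2.8]
width: 59.1
gripper_force: 65.3
```

arm_command(
  series=[0,0,0,0,0,0,0,0,0,0,0,0,0,0,0,0,0,0,0,0,0,0,0,0,0],
)

```text
clock: 21.93
eef_pos: [514.2, 110.7, 94.1]
tool_rot: [-3.141, -0.0, 0.034]
force: [-0.1, -0.2, -1.4]
width: 58.7
gripper_force: 65.4
```

```bash
python3 - <<'E'
from h import *
s=monitor.read_state();print(s['eef_pos'],s['tool_rot'],s['width'],s['force'])
p,d,m=grab('wrist');c=cloud(d,m);np.savez('w9.npz',p=p,d=d,c=c);save('w9',p)
hv=cv2.cvtColor(p,cv2.COLOR_RGB2HSV).astype(int)
k=(hv[...,0]>45)&(hv[...,0]<85)&(hv[...,1]>90)&(c[...,2]>80)&(c[...,2]<180)
P=c[k];print('case top z',np.percentile(P[:,2],[5,50,95]),cv2.minAreaRect(P[:,:2].astype(np.float32)),np.polyfit(P[:,0],P[:,2],1))
k=(hv[...,0]>45)&(hv[...,0]<85)&(hv[...,1]>90)&(c[...,2]>10)&(c[...,2]<42)
n,l,st,ce=cv2.connectedComponentsWithStats(k.astype(np.uint8))
for i in range(1,n):
  if st[i,4]>60: P=c[l==i];print(st[i],P.min(0).round(1),P.max(0).round(1))
# shelf left inner wall: chest rim left, shelf edge
for x in (560,590,640,660):
  r=c[(c[...,2]>60)&(c[...,2]<72)&(abs(c[...,0]-x)<3)&(c[...,1]>120)&(c[...,1]<200)]; print('rim',x,len(r),r[:,1].min() if len(r) else 0,r[:,1].max() if len(r) else 0)
r=c[(c[...,2]>42)&(c[...,2]<54)&(c[...,0]>600)&(c[...,0]<650)]
for y in (60,80,100,120,140,160):
  q=r[abs(r[:,1]-y)<4]; print('shelf',y,len(q),q[:,0].min() if len(q) else 0)
E
```

```text
[514.18620851 110.72709098  94.10000828] [-3.14073580e+00 -4.30418556e-04  3.40810937e-02] 58.70080401190577 [-0.05211976 -0.16815338 -1.36331622]
case top z [146.71552634 147.73298899 148.73063889] ((535.9285888671875, 107.16190338134766), (84.90066528320312, 106.63516235351562), 1.4642881155014038) [-5.44910940e-03  1.50699012e+02]
[ 382   63   86   20 1520] [613.7   4.3  11. ] [626.2  65.9  41.9]
[ 477   64   98   19 1633] [615.6 -89.6  10. ] [630.6 -13.8  42. ]
rim 560 111 170.8346373320266 179.06519612899436
rim 590 125 171.43209708756058 180.0025747957102
rim 640 172 120.37068098055687 181.31616652624484
rim 660 0 0 0
shelf 60 570 621.977933813416
shelf 80 495 621.3772102929122
shelf 100 373 620.745301185198
shelf 120 332 620.2629658476415
shelf 140 349 619.9184720420893
shelf 160 368 619.3232660365559
```

View pics/w9.png

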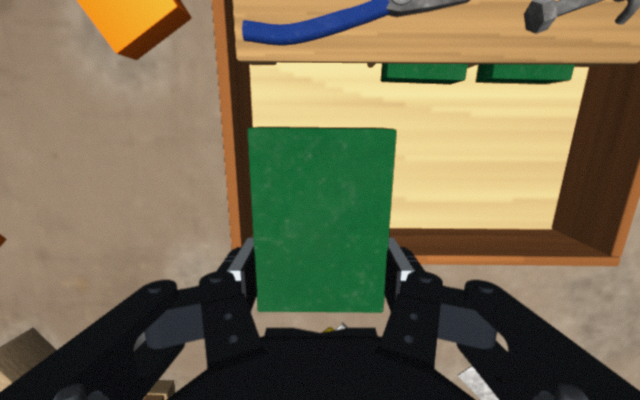

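The wrist view shows the case held level at (250–395, 128–312), with the empty left bay ahead at (310,65). Numbers agree: shelf edge at x≈620, bay centre at y≈112. Lowering it into the well.

arm_command(
  series=[0,0,0.1,3,0,0,0,0.1,6,0,0,0,0.1,9,0,0,0,0.1,10.8,0,0,0,0.1,11.2,0],
)

```text
clock: 22.4
eef_pos: [511.7, 108.4, -21.1]
tool_rot: [3.141, 0.006, 0.033]
force: [0.2, -1.4, -1.2]
width: 58.5
gripper_force: 65.5
```

arm_command(
  series=[0,0,0,0,0,0,0,0,0,0,0,0,0,0.3,0,0,0,0,0.3,0,0,0,0,0.3,0],
)

```text
clock: 22.82
eef_pos: [515.0, 108.6, -20.1]
tool_rot: [-3.141, -0.002, 0.032]
force: [0.2, -0.2, -1.5]
width: 59.0
gripper_force: 65.5
```

arm_command(
  series=[0,1.2,0,0,0,0,2.7,0,0,0,0,4.2,0,0,0,0,5.5,0,0,0,0,6.5,0,0,0],
)

```text
clock: 23.23
eef_pos: [580.9, 110.4, -20.2]
tool_rot: [-3.141, -0.002, 0.032]
force: [0.2, -0.8, -2.8]
width: 59.0
gripper_force: 65.6
```

arm_command(
  series=[0,0.6,0,0,0,0,1.2,0,0,0,0,1.6,0,0,0,0,1.6,0,0.1,0,0,1.6,0,0.2,0],
)

```text
clock: 23.65
eef_pos: [595.1, 110.5, -23.0]
tool_rot: [3.141, -0.0, 0.031]
force: [0.3, -2.0, 1.9]
width: 58.7
gripper_force: 65.8
```

arm_command(
  series=[80,0,0,0,0,80,0,0,0,0,80,0,0,0,0,80,0,0,-2,0,80,0,0,-5,0],
)

```text
clock: 24.07
eef_pos: [592.0, 110.2, 24.8]
tool_rot: [3.14, 0.007, 0.032]
force: [0.9, 0.4, 0.2]
width: 68.2
gripper_force: 0.0
```

arm_command(
  series=[40,0,0,-2,0,0,-2,0,-2,0,0,-4.2,0,-2,0,0,-4.2,0,-2,0,0,-4.2,0,-2,0],
)

```text
clock: 24.48
eef_pos: [551.8, 110.2, 47.3]
tool_rot: [-3.141, 0.001, 0.033]
force: [1.1, 0.8, -0.4]
width: 7.5
gripper_force: 0.0
```

```bash
python3 - <<'E'
from lid import *
lidang()
s=monitor.read_state();print(s['eef_pos'],s['tool_rot'],s['width'])
p,d,m=grab('wrist');c=cloud(d,m)
hv=cv2.cvtColor(p,cv2.COLOR_RGB2HSV).astype(int)
k=(hv[...,0]>45)&(hv[...,0]<85)&(hv[...,1]>90)&(c[...,2]>26)&(c[...,2]<38)
n,l,st,ce=cv2.connectedComponentsWithStats(k.astype(np.uint8))
for i in range(1,n):
  if st[i,4]>60: P=c[l==i];print(st[i],P.min(0).round(1),P.max(0).round(1),cv2.minAreaRect(P[:,:2].astype(np.float32)))
E
```

```text
n 3318 zmax 297.5 x(z) slope [-1.72000e-01  7.18979e+02] lid approx 1.4
[553.28052832 110.19404808  47.2594685 ] [-3.14109750e+00 -8.14705796e-04  3.25155746e-02] 0.43010492647454407
[ 277  120   94   72 6447] [574.2  79.4  28.3] [621.4 139.   33.2] ((597.5574340820312, 109.233154296875), (46.17629623413086, 58.90776443481445), 1.5321146249771118)
[ 394  121   97   15 1258] [614.5   4.8  26.1] [623.2  64.2  32.6] ((618.0101318359375, 34.501766204833984), (8.586857795715332, 59.46393966674805), 1.7947914600372314)
[ 516  121  103   15 1317] [616.6 -75.7  26.1] [625.2 -13.8  32.7] ((620.9456176757812, -44.76190185546875), (8.341309547424316, 61.9124755859375), 0.38792696595191956)
```

arm_command(
  series=[0,0,0,2.5,0,0,0,0,5,0,0,0,0,6.5,0,0,0,0,6.7,0,0,0,0,6.7,0],
)

```text
clock: 25.0
eef_pos: [553.1, 109.6, -21.1]
tool_rot: [3.141, 0.001, 0.032]
force: [0.0, -0.2, 1.5]
width: -0.2
gripper_force: 0.0
```

arm_command(
  series=[0,0.8,0,0,0,0,1.6,0,0,0,0,2.4,0,0,0,0,3.2,0,0,0,0,3.7,0,0,0],
)

```text
clock: 25.42
eef_pos: [591.9, 110.9, -19.3]
tool_rot: [-3.141, -0.002, 0.032]
force: [-2.4, -0.3, 1.5]
width: 0.3
gripper_force: 1.1
```

arm_command(
  series=[0,0.3,0,0,0,0,0.5,0,0,0,0,0.8,0,0,0,0,1.0,0,0,0,0,1.0,0,0,0],
)

```text
clock: 25.83
eef_pos: [600.9, 111.2, -20.1]
tool_rot: [-3.141, -0.001, 0.032]
force: [-0.3, -0.2, -0.3]
width: -0.0
gripper_force: 0.1
```

arm_command(
  series=[0,0.1,0,0,0,0,0.2,0,0,0,0,0.3,0,0,0,0,0.3,0,0,0,0,0.3,0,0,0],
)

```text
clock: 26.25
eef_pos: [602.4, 111.3, -20.2]
tool_rot: [3.142, 0.001, 0.032]
force: [-2.8, -0.4, 1.9]
width: 0.4
gripper_force: 1.8
```

arm_command(
  series=[0,0.1,0,0,0,0,0.2,0,0,0,0,0.3,0,0,0,0,0.3,0,0,0,0,0.3,0,0,0],
)

```text
clock: 26.67
eef_pos: [602.3, 111.2, -20.3]
tool_rot: [3.141, 0.007, 0.032]
force: [-9.7, -0.3, 7.4]
width: -0.1
gripper_force: 4.7
```

It has met the back wall: the push force rose to about 10 N with no further motion. Backing off and checking.

arm_command(
  series=[0,-1.2,0,0,0,0,-3,0,-0.5,0,0,-5,0,-3,0,0,-6,0,-6.5,0,0,-7,0,-10,0],
)

```text
clock: 27.08
eef_pos: [535.7, 109.0, 80.4]
tool_rot: [3.141, -0.0, 0.032]
force: [0.5, 0.4, -0.0]
width: 0.1
gripper_force: 0.0
```

arm_command(
  series=[0,0,0,-3,0,0,0,0,-6,0,0,0,0,-6,0,0,0,0,-6,0,0,0,0,-6,0],
)

```text
clock: 27.5
eef_pos: [536.8, 109.0, 139.9]
tool_rot: [-3.141, -0.001, 0.032]
force: [-0.6, -0.7, -0.6]
width: 0.1
gripper_force: 0.0
```

```bash
python3 - <<'E'
from lid import *
lidang()
s=monitor.read_state();print(s['eef_pos'],s['tool_rot'],s['width'])
p,d,m=grab('wrist');c=cloud(d,m)
hv=cv2.cvtColor(p,cv2.COLOR_RGB2HSV).astype(int)
k=(hv[...,0]>45)&(hv[...,0]<85)&(hv[...,1]>90)&(c[...,2]>26)&(c[...,2]<38)
n,l,st,ce=cv2.connectedComponentsWithStats(k.astype(np.uint8))
for i in range(1,n):
  if st[i,4]>60: P=c[l==i];print(st[i],P.min(0).round(1),P.max(0).round(1),cv2.minAreaRect(P[:,:2].astype(np.float32)))
p,d,m=grab('top');c=cloud(d,m);hv=cv2.cvtColor(p,cv2.COLOR_RGB2HSV).astype(int)
k=(c[...,2]>42)&(c[...,2]<62)&(abs(c[...,0]-602)<30)&(c[...,1]<-125)&(c[...,1]>-215)
P=c[k];print(k.sum());print(P.round(0).astype(int)[::3].tolist())
w=np.load('w1.npz');c=w['c'];k=(c[...,2]>46)&(c[...,2]<60)&(c[...,1]<-155)&(c[...,1]>-215)&(c[...,0]>560);P=c[k];print('w1',len(P),P.min(0),P.max(0),P.mean(0)); 
if len(P)>10: print(cv2.minEnclosingCircle(P[P[:,1]<-165][:,:2].astype(np.float32)))
E
```

```text
n 3524 zmax 297.1 x(z) slope [-1.77000e-01  7.19919e+02] lid approx 1.396
[536.04158792 108.93136905 139.13308528] [3.14134924e+00 4.95901004e-04 3.16990105e-02] 0.020865088138646157
[290 100  64   9 566] [613.   80.9  27.5] [621.8 138.9  32.7] ((617.3993530273438, 109.91393280029297), (7.141408443450928, 58.154518127441406), 1.8733117580413818)
[371 100  66  12 689] [614.    4.9  26.9] [624.1  64.2  32.6] ((618.4754028320312, 34.53691864013672), (9.711441993713379, 59.281768798828125), 1.649939775466919)
[455 101  68  11 689] [616.1 -74.   26.3] [625.7 -14.4  33.3] ((620.4476928710938, -44.16472625732422), (8.840293884277344, 59.64848709106445), 1.665429949760437)
82
[[630, -127, 50], [620, -130, 48], [618, -175, 55], [615, -128, 55], [614, -171, 56], [614, -181, 56], [612, -132, 54], [612, -168, 53], [612, -178, 51], [609, -131, 56], [609, -141, 54], [608, -151, 56], [608, -161, 55], [608, -171, 56], [607, -180, 59], [606, -135, 50], [606, -145, 52], [604, -154, 59], [604, -163, 59], [604, -173, 59], [604, -184, 55], [603, -152, 50], [602, -168, 53], [601, -178, 53], [598, -163, 58], [598, -174, 53], [595, -167, 56], [595, -177, 54]]
w1 677 [ 594.71284267 -183.93259739   46.06267593] [ 618.52512027 -155.08700209   53.80468036] [ 606.69699609 -169.85859188   51.27907415]
((606.6414794921875, -172.667236328125), 12.99105453491211)
```

The case is home: its front end is at x≈613, in line with the neighbours at 614 and 616, and the lid is at 1.40. The plate centre is (606.6,-172.7) with r=13 as specified. Moving over the plate.

arm_command(
  series=[0,-0.11,3.4,0,0,0,-0.22,6.8,0,0,0,-0.33,10.2,0,0,0,-0.44,13.6,0,0,0,-0.54,17,0,0],
)

```text
clock: 28.07
eef_pos: [535.5, -62.4, 138.7]
tool_rot: [-3.141, 0.002, 0.032]
force: [-0.7, -0.2, -0.2]
width: -0.1
gripper_force: 0.0
```

arm_command(
  series=[0,1.5,2.8,0,0,0,3,5.6,0,0,0,4.5,8.4,0,0,0,6,11,0,0,0,6.7,11.7,0,0],
)

```text
clock: 28.48
eef_pos: [607.6, -182.3, 138.4]
tool_rot: [3.138, 0.0, 0.026]
force: [0.6, -0.1, -0.4]
width: 0.2
gripper_force: 0.0
```

arm_command(
  series=[0,0,0,2,0,0,0,0,5,0,0,0,0,8,0,0,0,0,9,0,0,0,0,9,0],
)

```text
clock: 28.9
eef_pos: [603.8, -175.0, 46.0]
tool_rot: [-3.139, 0.008, 0.032]
force: [0.7, -0.3, -0.7]
width: -0.1
gripper_force: 0.0
```

arm_command(
  series=[0,0.1,0,1.5,0,0,0.1,0,2.6,0,0,0.1,0,3.4,0,0,0.1,0,4.1,0,0,0.1,0,4.4,0],
)

```text
clock: 29.32
eef_pos: [606.6, -176.1, 5.7]
tool_rot: [3.141, 0.002, 0.032]
force: [-2.1, -0.3, 3.3]
width: 0.3
gripper_force: 1.6
```

arm_command(
  series=[0,0,0,0,0,0,0,0,0,0,0,0,0,0,0,0,0,0,0,0,0,0,0,0,0],
)

```text
clock: 29.73
eef_pos: [608.2, -175.9, 6.5]
tool_rot: [3.141, -0.001, 0.032]
force: [-2.8, -0.1, 2.9]
width: -0.3
gripper_force: 1.5
```

```bash
python3 -c "
from lid import *
lidang();print(monitor.read_state()['force'])"
```

```text
n 4502 zmax 320.0 x(z) slope [-4.29000e-01  7.36627e+02] lid approx 1.166
[-1.84514175 -0.66092721  3.43088267]
```

The stay is released and the lid is sinking (1.17). Moving clear.

arm_command(
  series=[0,0,0,-1,0,0,0,1,-4,0,0,0,3,-7,0,0,0,5,-10,0,0,0,6,-13,0],
)

```text
clock: 30.2
eef_pos: [610.4, -238.8, 138.2]
tool_rot: [3.139, -0.002, 0.03]
force: [0.4, -0.9, 0.1]
width: 0.4
gripper_force: 0.0
```

arm_command(
  series=[0,0,1,-3,0,0,0,2,-6,0,0,0,2,-8,0,0,0,2,-8,0,0,0,2,-8,0],
)

```text
clock: 30.62
eef_pos: [611.9, -255.7, 218.0]
tool_rot: [3.141, -0.005, 0.032]
force: [0.2, 1.0, -1.4]
width: -0.0
gripper_force: 0.0
```

arm_command(
  series=[0,0,0,0,0,0,0,0,0,0,0,0,0,0,0,0,0,0,0,0,0,0,0,0,0],
)

```text
clock: 31.03
eef_pos: [610.2, -255.4, 215.1]
tool_rot: [-3.141, 0.001, 0.032]
force: [0.1, -0.5, 0.2]
width: -0.0
gripper_force: 0.0
```

arm_command(
  series=[0,0,0,0,0,0,0,0,0,0,0,0,0,0,0,0,0,0,0,0,0,0,0,0,0],
)

```text
clock: 31.45
eef_pos: [610.4, -255.8, 216.0]
tool_rot: [3.142, -0.0, 0.032]
force: [0.3, -0.7, 0.7]
width: -0.2
gripper_force: 0.0
```

arm_command(
  series=[0,0,0,0,0,0,0,0,0,0,0,0,0,0,0,0,0,0,0,0,0,0,0,0,0],
)

```text
clock: 31.87
eef_pos: [610.4, -255.7, 215.9]
tool_rot: [-3.142, -0.0, 0.032]
force: [0.2, 0.3, 0.1]
width: 0.1
gripper_force: 0.0
```

arm_command(
  series=[0,0,0,0,0,0,0,0,0,0,0,0,0,0,0,0,0,0,0,0,0,0,0,0,0],
)

```text
clock: 32.28
eef_pos: [610.4, -255.7, 215.9]
tool_rot: [-3.142, 0.0, 0.032]
force: [-0.3, -0.1, 0.3]
width: -0.0
gripper_force: 0.0
```

```bash
python3 - <<'E'
from h import *
for i in range(2):
    p,d,m=grab('scene');c=cloud(d,m)
    hv=cv2.cvtColor(p,cv2.COLOR_RGB2HSV).astype(int)
    k=(hv[...,0]>8)&(hv[...,0]<20)&(hv[...,1]>110)&(c[...,2]>68)&(c[...,2]<330)&(c[...,0]>485)&(c[...,0]<690)&(abs(c[...,1]-32)<130)
    P=c[k];print(len(P),np.polyfit(P[:,0],P[:,2],1),P[:,2].max(),np.median(P[:,2]))
s=monitor.read_state();print(s['eef_pos'],s['force'],s['clock'])
E
```

```text
2432 [3.22191918e-04 7.57753124e+01] 80.27603561911646 75.94014752144668
2418 [2.12627020e-04 7.58397143e+01] 80.3371673471474 75.93669500212626
[ 610.41960508 -255.71716876  215.92926845] [ 0.22427925 -0.53954808  0.1991349 ] 32.3833
```

The lid is flat (slope about 0, top at 76 mm) and the robot is clear, so I'm handing the job in.

```bash
python3 -c "
from cell import workorder
print(workorder.finish_job())"
```

```text
the job is handed in; nothing more can be done
None
```

I handed the job in at about 32 s with `case_a` home in the left bay, the stay released and the lid shut flat; the two stored cases were still in place at my last look, just before the lid closed, and no verdict was returned.

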